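# Slotted spoon out of the crate and across the drainer rails

### The arm

A 6-joint arm with a two-finger parallel gripper is mounted at the origin on the work surface. World frame = base frame: x ahead of the robot, y to its left, z up, the work surface at z = 0. Lengths are in m, angles in rad, forces in N, time in s.
With the tool pointing down it reaches from about 0.35 to 0.875 m from the base axis. Payload 15.5 kg.
Tool frame: the origin (TCP) lies between the finger pads; the fingertips stand 14 mm ahead of it and the grasp point (between the pads) lies 5 mm behind it; z points along the fingers, y is the direction in which the jaws open and shut (so a half turn about z gives the same grasp; the last joint's range is limited). The gripper opens to 85 mm and grips with 20 to 120 N. Pads are 22 mm wide; open, the fingers measure 114 mm over their backs; the gripper's body (76 mm by 85 mm) begins 54 mm behind the grasp point. The pads swing forward as they close: fully open they stand 13 mm farther back than shut.
Start: joints at [-1.429, 0.494, 1.345, -0, 1.302, -0.096], TCP at [0.147, -0.608, 0.245] pointing down, gripper open.
Joint ranges: [-2.91, 2.91], [-0.82, 2.16], [0.22, 2.67], [-1.22, 4.37], [0.12, 2.79], [-3.08, 3.08]. Speed limits (rad/s): [1.89, 1.89, 2.57, 3.01, 3.01, 3.01].

### API

Orientations are given as a unit quaternion [w, x, y, z].
In Python, from rig import ctrl, vision gives the robot as it stands. Calls block until the motion is done:
- ctrl.move_pose(position, orientation): joint-space move of the TCP to a pose.
- ctrl.movel(position, ori=None, speed=0.15): straight line of the TCP; ori=None keeps the orientation; speed is the mean speed in m/s.
- ctrl.move_joints(angles): joint-space move.
- ctrl.gripper_to(opening, strength=None): opening from 0.0 (shut) to 1.0 (fully open); strength is the grip in N (None keeps the last); returns when the fingers have stopped.
- ctrl.pause(seconds).
- ctrl.inverse_kinematics(position, orientation): joint angles nearest the present ones, or None.
- ctrl.observe(): the state.
- vision.grab_frame(name): name is "scene" or "top" or "wrist"; returns the picture (420x560x3 uint8, red, green, blue); there is no depth.
- vision.get_calibration(name): a dict with "fov_y" (degrees; the focal length in pixels is half the picture's height over the tangent of half this angle, whatever the lens; pixels are square), "cx", "cy" (the principal point, pixels), "origin" and "rotation" of the camera in the world. Camera axes: x right, y up, looking along -z (the intrinsics and any distortion apply to the point x, -y, -z); pixel columns grow to the right and rows downward; lengths in m; the calibration is good to about 2 mm. A picture is of the moment at which its call begins: read the wrist's pose just before it. get_calibration takes no time and is no camera call; for the wrist camera it gives the pose at the moment of the call.
A pose or a line that the arm cannot do raises ctrl.PlanningError and nothing moves.
- ctrl.hand_in(): hands the job in, once; it reports no verdict.
The state is a dict: "t": time; "qpos": joint angles; "dq": joint speeds; "effort": joint torques, N m; "position": TCP position; "tool_rot": TCP orientation; "contact_force": force on the tool from outside, world axes, zero at the start; "torque": the same for the moment, N m; "finger_gap": opening from 0.0 (shut) to 1.0 (fully open).
Only numpy, scipy, OpenCV 4.12 (cv2) and the standard library are available. Lean on these libraries where they do the work, as an engineer would, in place of code of your own. Each camera call takes 0.05 s, during which the arm holds its last target. There are 200 camera calls.

### The job

Take the slotted spoon (not the plain one) out of the utensil crate by its bowl, lay it flat on the bare counter and let go, then pick it up again by the middle of its handle and rest it across both rails of the folding drainer, square to them and near their middle, hollow side up, with the bowl hanging out beyond the lower rail to drip over the tray. Do not drop the spoon, and leave everything else where it is.

Things in the scene. Friction and masses are not known exactly. Their poses are not given: they have to be found in the camera images.
- slotted_spoon: Slotted steel spoon, 288 mm long, 0.15 kg; only its bowl floor has slots. Origin: under its balance point, level with the bowl's bottom. -x points to the bowl, +x to the hook end, z out of the hollow. Bowl: round, 60 mm wide, 24 mm deep, steep-sided. At the start it leans in the crate, hook on the floor, bowl out over the crate's -x wall and raised 14 degrees.
- spoon_bowl (a point): On the slotted spoon: centre of the underside of its bowl (spoon frame x = -105 mm, z = 0; the rim is at z = 24 mm).
- spoon_grip (a point): On the slotted spoon: balance point in the middle of the handle's thickness (spoon frame x = 0, z = 22.5 mm). The handle is straight and flat, 14 mm wide (y), 5 mm thick, from x = -79 to +153 mm, underside at z = 20 mm; with the spoon laid flat it is level, 20 mm above the counter.
- spoon_hook (a point): On the slotted spoon: tip of the hook at the handle end (spoon frame x = 150 mm, z = 0). The hook turns down from the handle, 6 mm thick, 14 mm wide; laid flat the spoon rests on bowl and hook.
- plain_spoon: Plain steel serving spoon, the same shape and size and frame as the slotted one but with a closed bowl; it leans in the crate beside it, 132 mm away, on either side. Leave it.
- crate: Open grey plastic utensil crate, fixed: 240 (x) by 270 (y) by 75 mm high, walls and floor 5 mm. Origin under its centre; the two spoon bowls stick out over its -x wall.
- drainer: Folding white plastic drainer, fixed. Origin on the counter, between its two rails. Tray: 220 mm along x, y from -160 to +120 mm, lip 14 mm high. Crossed legs at x = -100 and +100 mm hold two parallel round rails along x. The -y end is the low, drip end, where the spoon's bowl belongs.
- rail_low: Lower rail of the drainer: round bar of 8 mm diameter, 200 mm long along its x; origin at the middle of its axis, 51 mm above the counter, so its top is at 55 mm (drainer y = -45 mm).
- rail_high: Higher rail of the drainer: the same bar with its axis 81 mm above the counter, top at 85 mm (drainer y = +95 mm). A spoon resting on both rails slopes by about 12 degrees down to the bowl.
- brush: Wooden dish brush lying in the crate between the spoons, 180 mm long, 45 mm wide, 28 mm high. Leave it.
- scraper: Small steel scraper with black handle on the crate floor, 145 mm long. Leave it.
- grater: Flat steel grater with black handle on the crate floor, 180 mm long. Leave it.
- cup: Terracotta cup on the counter, 74 mm across, 85 mm high, origin under its centre. Bystander.
- pan_lid: White enamel pan lid lying on the counter, 160 mm across, black knob up to 45 mm, origin under its centre. Bystander.
- soap_dispenser: White plastic press-button soap dispenser, 72 mm across, 176 mm high, origin under its centre. Bystander.

How it is judged:
On the way, in this order (a step that is already met when the one before it is completed fails the run):
1. the slotted spoon has been lifted out of the crate by its bowl (contact force between the fingers and slotted_spoon above 0.5 N and distance between the grasp point and spoon_bowl below 0.06 m and contact force between slotted_spoon and crate below 0.01 N and height (world z) of spoon_bowl above 0.09 m), for 0.1 s.
2. it lies flat on the counter, hollow side up, let go and at rest (contact force between the fingers and slotted_spoon below 0.05 N and height (world z) of each of spoon_bowl, spoon_hook below 0.008 m and angle between slotted_spoon's own z axis and vertical below 0.12 rad and linear speed of slotted_spoon below 0.02 m/s), for 0.2 s.
3. it is held by the middle of its handle and lifted off the counter (contact force between the fingers and slotted_spoon above 0.5 N and distance between the grasp point and spoon_grip below 0.05 m and height (world z) of spoon_grip above 0.05 m), for 0.1 s.
At the end, for the whole second after the job is handed in: The slotted spoon lies released and still on both rails, hollow side up (z axis within 0.35 rad of vertical), within 0.32 rad of square to them, its balance point within 45 mm of the drainer's centre line, its bowl centre over 65 mm from the drainer origin towards the low end (contact force between slotted_spoon and rail_low above 0.05 N and contact force between slotted_spoon and rail_high above 0.05 N and y of spoon_bowl in the frame of drainer below -0.065 m and x of spoon_grip in the frame of drainer between -0.045 and 0.045 m and angle between the x axis of slotted_spoon and the y axis of drainer, either way round below 0.32 rad and angle between slotted_spoon's own z axis and vertical below 0.35 rad and contact force between the fingers and slotted_spoon below 0.05 N and linear speed of slotted_spoon below 0.02 m/s and angular speed of slotted_spoon below 0.1 rad/s); the robot touches nothing.
It fails at once if the cup, pan lid or soap dispenser is moved by more than 30 mm (distance of any of cup, pan_lid, soap_dispenser from where it was at the start of the episode above 0.03 m).
It fails at once if another thing in the crate is moved by more than 50 mm (distance of any of plain_spoon, brush, scraper, grater from where it was at the start of the episode above 0.05 m).
It fails at once if the slotted spoon is dropped (falls or slides freely faster than 0.5 m/s) (contact force between the fingers and slotted_spoon below 0.05 N and linear speed of slotted_spoon above 0.5 m/s).
It also fails if it takes over 61 s, if anything falls off the work surface, if the arm or the gripper's body presses on something with over 40 N, if the wrist force passes 120 N, or if a joint passes its speed limit or range.

## Working session

There is one attempt and no reset: what is moved stays moved. The work goes in short steps, each a Python script; the robot and the scene stay as the last script left them, time stands still between calls to the robot, and variables do not carry over. Pictures are saved under pics/ and viewed, about 8 in all and at most 12, crops included, and the job is handed in when it is done.

```bash
ls; mkdir -p pics; python3 - <<'E'
from rig import ctrl, vision
import cv2
for n in ("scene","top","wrist"):
    c=vision.get_calibration(n); print(n,c)
    cv2.imwrite(f"pics/{n}0.png",vision.grab_frame(n)[:,:,::-1])
print(ctrl.observe())
E
```

```text
pics
scene {'fov_y': 43.0945617346927, 'cx': 274.17954386192787, 'cy': 213.1733298154272, 'origin': array([ 1.18857485, -0.87107019,  0.82047255]), 'rotation': array([0.84530538, 0.45059215, 0.12817413, 0.25689865])}
top {'fov_y': 48.01804660480884, 'cx': 286.841063127846, 'cy': 216.24058890786623, 'origin': array([0.49482376, 0.02102195, 1.32020201]), 'rotation': array([-0.70440351, -0.03994415,  0.0257656 ,  0.70820639])}
wrist {'fov_y': 71.03145219300421, 'cx': 280.7316629476545, 'cy': 209.17926650234162, 'origin': array([ 0.22124911, -0.58869796,  0.37292824]), 'rotation': array([ 0.77674148, -0.11849936,  0.09387833, -0.61140611])}
{'t': 0.15, 'qpos': array([-1.42944229e+00,  4.94027781e-01,  1.34595344e+00,  5.34414662e-06,
        1.30249891e+00, -9.54960151e-02]), 'dq': array([ 0.0002466 , -0.00148472, -0.00144359,  0.00149629, -0.00160742,
       -0.00012163]), 'effort': array([ 1.34327824e-03, -8.82538247e+01, -3.84065509e+01, -6.46243780e-05,
        6.99631913e-03,  2.93312758e-05]), 'position': array([ 0.14662352, -0.60730531,  0.24485709]), 'tool_rot': array([-4.43679598e-04,  9.92995934e-01,  1.18147696e-01, -7.59807852e-06]), 'contact_force': array([0.59867095, 0.7682302 , 0.54335639]), 'torque': array([-5.30337342e-03,  9.19331762e-03, -9.87308269e-05]), 'finger_gap': 0.9982418597571963}
```

View pics/top0.png

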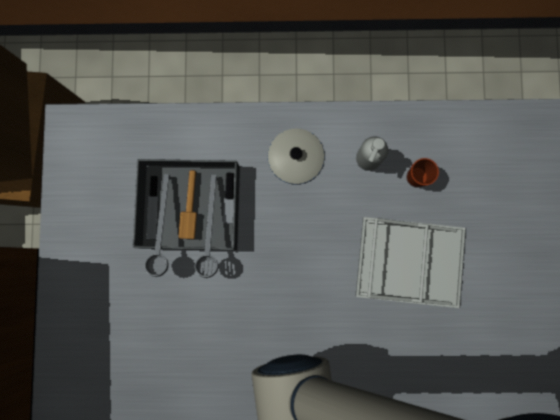

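View pics/scene0.png

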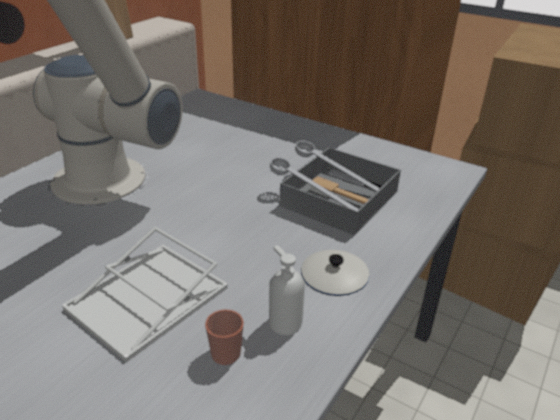

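Top view: the slotted spoon is the right one of the pair, with its bowl at about (207,266) and a slotted shadow at (230,267). The drainer is at about (412,262), with its high rail at column ~375 and low rail at ~425, so the drip end faces world -y. Next I'll look closer with the wrist camera.

```bash
cat > h.py <<'E'
import numpy as np, cv2
from scipy.spatial.transform import Rotation as R
from rig import ctrl, vision
def q2R(q): return R.from_quat(np.roll(q,-1))
def R2q(r): return np.roll(r.as_quat(),1)
def frame(xs, zs):
    "rotation whose columns have z along zs and x nearest xs"
    z=np.array(zs,float)/np.linalg.norm(zs); x=np.array(xs,float)-np.dot(xs,z)*z; x/=np.linalg.norm(x)
    return R.from_matrix(np.c_[x,np.cross(z,x),z])
def ray(cal,uv,h):
    f=210/np.tan(np.radians(cal["fov_y"])/2)
    d=q2R(cal["rotation"]).apply([(uv[0]-cal["cx"])/f,-(uv[1]-cal["cy"])/f,-1])
    o=cal["origin"]; return o+d*(h-o[2])/d[2]
def proj(cal,P):
    f=210/np.tan(np.radians(cal["fov_y"])/2)
    p=q2R(cal["rotation"]).inv().apply(np.array(P)-cal["origin"])
    return np.array([cal["cx"]+f*p[0]/-p[2], cal["cy"]-f*p[1]/-p[2]])
def shot(cam,name):
    cal=vision.get_calibration(cam); im=vision.grab_frame(cam)[:,:,::-1].copy()
    cv2.imwrite(f"pics/{name}.png",im); np.savez(f"pics/{name}.npz",**cal); return cal,im
def load(name): return dict(np.load(f"pics/{name}.npz")), cv2.imread(f"pics/{name}.png")
E
python3 - <<'E'
from h import *
c=vision.get_calibration("top")
for n,uv,h in [("bowl",(207,266),.09),("crateR",(238,205),.075),("handleEnd",(213,178),.03),("lid",(297,156),0.02),("drTL",(365,218),.014),("drBL",(359,298),.014),("drTR",(465,227),.014),("drBR",(460,307),.014)]: print(n,ray(c,uv,h).round(3))
print("wristcam in tool", q2R(ctrl.observe()["tool_rot"]).inv().apply(vision.get_calibration("wrist")["origin"]-ctrl.observe()["position"]), q2R(ctrl.observe()["tool_rot"]).inv().apply(q2R(vision.get_calibration("wrist")["rotation"]).apply([0,0,-1])))
q=R2q(frame([1,0,0],[0,0,-1]))
ctrl.move_pose([.36,-.32,.32],q); shot("wrist","wd"); print(ctrl.observe()["t"],ctrl.observe()["qpos"])
ctrl.move_pose([.38,.22,.30],q); shot("wrist","ws"); print(ctrl.observe()["t"],ctrl.observe()["qpos"])
a=cv2.imread("pics/wd.png");b=cv2.imread("pics/ws.png")
E
```

```text
bowl [0.481 0.254 0.09 ]
crateR [0.642 0.176 0.075]
handleEnd [0.723 0.251 0.03 ]
lid [0.785 0.018 0.02 ]
drTL [ 0.61  -0.17   0.014]
drBL [ 0.391 -0.149  0.014]
drTR [ 0.584 -0.444  0.014]
drBR [ 0.366 -0.422  0.014]
wristcam in tool [ 0.07691689 -0.00066119 -0.12814104] [-2.98983669e-01  1.40915797e-04  9.54258218e-01]
1.5667 [-8.52167457e-01  2.17254779e-01  1.57174485e+00 -1.45197872e-04
  1.35277835e+00  7.19401475e-01]
3.5667 [ 3.87103686e-01  1.69836348e-01  1.69272410e+00 -1.39978293e-04
  1.27887702e+00  1.95899147e+00]
```

View pics/wd.png

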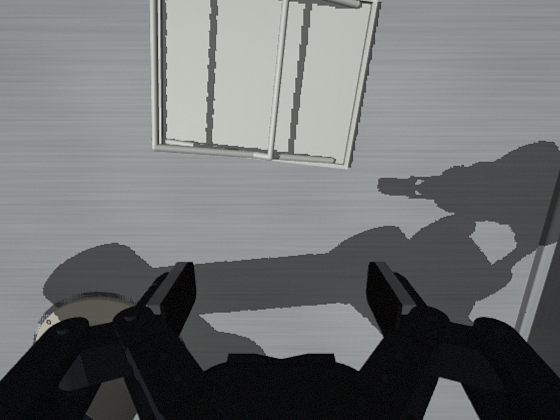

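View pics/ws.png

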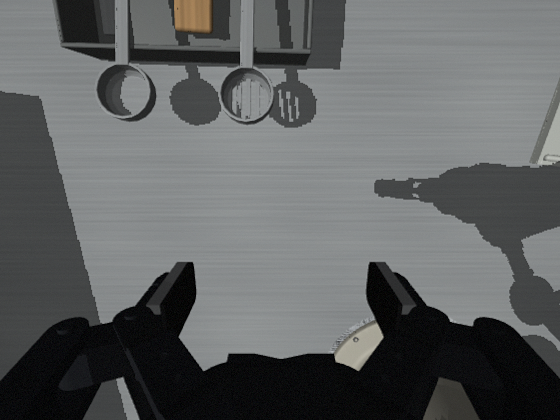

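The wrist view shows the slotted bowl at (246,95), with its slots clearly visible. The drainer's low rail runs (288,0)→(270,157). I'll get nearer views of both.

```bash
python3 - <<'E'
from h import *
c,_=load("ws")
for n,uv,h in [("bowl",(246,95),.09),("L",(219,95),.09),("R",(273,95),.09),("T",(246,67),.09),("B",(246,123),.09)]: print(n,ray(c,uv,h).round(4))
c,_=load("wd")
for n,uv,h in [("railend",(270,155),.051),("rail2",(288,0),.051),("cornerL",(153,150),.014),("cornerR",(349,167),.014),("cornerRT",(379,2),.014)]: print(n,ray(c,uv,h).round(4))
q=R2q(frame([1,0,0],[0,0,-1]))
ctrl.move_pose([.43,.25,.26],q); _,b=shot("wrist","ws2")
ctrl.move_pose([.46,-.28,.30],q); _,a=shot("wrist","wd2"); print(ctrl.observe()["t"])
cv2.imwrite("pics/ws2c.png",cv2.resize(b[0:270,150:400],None,fx=2.2,fy=2.2,interpolation=cv2.INTER_CUBIC))
E
```

```text
bowl [0.4798 0.2574 0.09  ]
L [0.4799 0.2864 0.09  ]
R [0.4798 0.2284 0.09  ]
T [0.5072 0.2564 0.09  ]
B [0.451  0.2584 0.09  ]
railend [ 0.3881 -0.3057  0.051 ]
rail2 [ 0.5657 -0.3285  0.051 ]
cornerL [ 0.3908 -0.1344  0.014 ]
cornerR [ 0.3659 -0.4211  0.014 ]
cornerRT [ 0.5755 -0.4446  0.014 ]
5.975
```

View pics/ws2c.png

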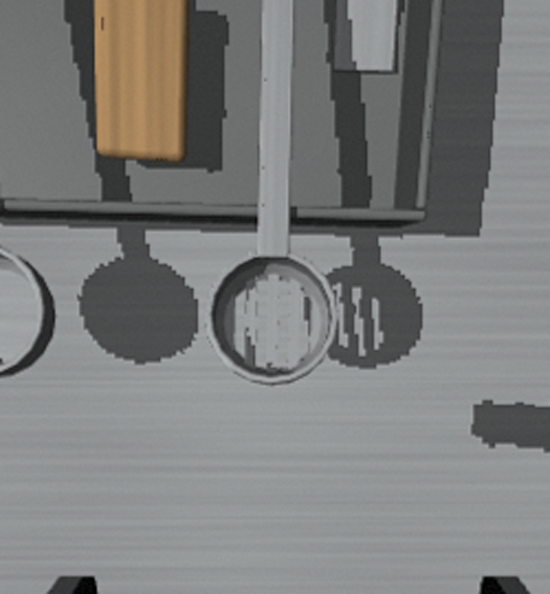

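View pics/wd2.png

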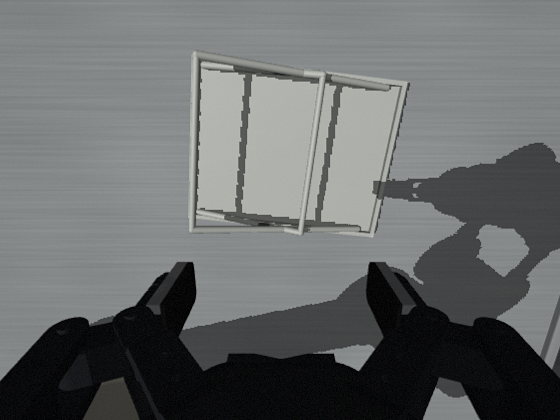

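In the crop, the bowl's rim circle spans columns 208–337 and rows 252–384. In wd2, the high rail runs (195,55)–(192,231) and the low rail (323,75)–(301,233).

```bash
python3 - <<'E'
from h import *
c,_=load("ws2")
b=ray(c,(150+272.5/2.2,318/2.2),.090); print("rim",b)
print([ray(c,(150+u/2.2,v/2.2),.09).round(4) for u,v in [(208,318),(337,318),(272,252),(272,384)]])
h1=ray(c,(150+277/2.2,2),.072); h0=ray(c,(150+274/2.2,250/2.2),.081)
# handle heights from geometry: iterate with x along spoon
def hz(P): # top face height at distance d from bowl centre
    d=P[0]-(b[0]-.024*np.sin(np.radians(14))); s=d/np.cos(np.radians(14)); return .0667+.025*.97-s*.242
for _ in range(4): h1=ray(c,(150+277/2.2,2/2.2),hz(h1)); h0=ray(c,(150+274/2.2,250/2.2),hz(h0))
print("handle",h0,h1,"yaw",np.arctan2(*(h1-h0)[[1,0]]), "bowl->h1", np.arctan2(*(h1-b)[[1,0]]))
c,_=load("wd2")
hi=[ray(c,p,.081) for p in [(195.5,55),(192,229)]]; lo=[ray(c,p,.051) for p in [(323,74),(301,232)]]
print("hi",*hi,"lo",*lo)
for a in (hi,lo): print("yaw",np.arctan2(*(a[0]-a[1])[[1,0]]), "len",np.linalg.norm(a[0]-a[1]),"mid",(a[0]+a[1])/2)
c=dict(np.load("pics/wd2.npz"))
print("corners",[ray(c,p,.014).round(4) for p in [(409,83),(374,236)]])
E
```

```text
rim [0.48079538 0.25693597 0.09      ]
[array([0.4808, 0.286 , 0.09  ]), array([0.4808, 0.2279, 0.09  ]), array([0.5091, 0.2569, 0.09  ]), array([0.4508, 0.2574, 0.09  ])]
handle [0.50997303 0.25620661 0.08222475] [0.61350212 0.25466712 0.05640441] yaw -0.014869005746141467 bowl->h1 -0.01709509159130319
hi [ 0.59982221 -0.18778091  0.081     ] [ 0.4019774  -0.16644785  0.081     ] lo [ 0.58532592 -0.32796152  0.051     ] [ 0.38603204 -0.30644244  0.051     ]
yaw -0.10741222524396112 len 0.19899163097923872 mid [ 0.50089981 -0.17711438  0.081     ]
yaw -0.10755988305228845 len 0.2004522875927703 mid [ 0.48567898 -0.31720198  0.051     ]
corners [array([ 0.5795, -0.4452,  0.014 ]), array([ 0.3648, -0.4202,  0.014 ])]
```

```bash
python3 - <<'E'
from h import *
t=np.radians(14); yaw=-.016; cy,sy=np.cos(yaw),np.sin(yaw)
xs=np.array([np.cos(t)*cy,np.cos(t)*sy,-np.sin(t)]); zs=np.array([np.sin(t)*cy,np.sin(t)*sy,np.cos(t)])
rim=np.array([.4806,.2570,.0900]); q=R2q(frame(xs,-zs)); g=rim-.007*zs
ctrl.move_pose(g+.12*zs,q)
ctrl.movel(g+.04*zs,speed=.2); ctrl.movel(g,speed=.06)
o=ctrl.observe(); print(o["t"],o["position"],o["contact_force"])
ctrl.gripper_to(0.0,80); o=ctrl.observe(); print(o["t"],"gap",o["finger_gap"],o["contact_force"])
ctrl.movel(g+[0,0,.03],speed=.06); o=ctrl.observe(); print(o["t"],"gap",o["finger_gap"],o["contact_force"],o["torque"])
shot("wrist","l1"); s=shot("scene","l1s")
a=np.hstack([load("l1")[1],s[1]]); cv2.imwrite("pics/l1b.png",cv2.resize(a,(800,300),interpolation=cv2.INTER_AREA))
E
```

```text
9.3167 [0.47911209 0.25707089 0.08332285] [-0.25188171  0.21791845  0.11381718]
9.7 gap 0.6769595883497794 [ 1.28521598 -0.43238811  3.32552289]
10.35 gap 0.6765069244968611 [-1.04098796  1.26505863 -1.5900919 ] [-0.04523134 -0.02170722  0.01700676]
```

View pics/l1b.png

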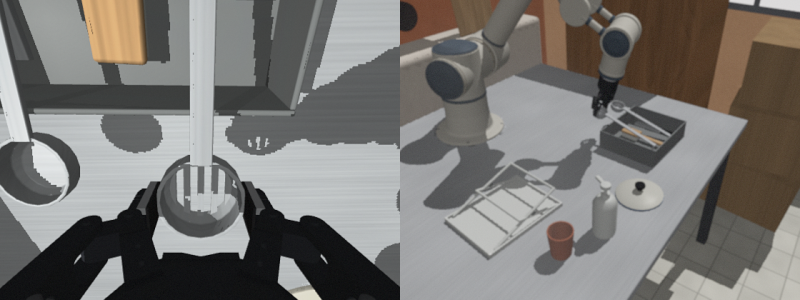

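The bowl is gripped between the pads at wrist-view (200,195), and the force matches the spoon's weight. Next I lift, carry, level and lower with a contact check.

```bash
python3 - <<'E'
from h import *
p=np.array(ctrl.observe()["position"])
ctrl.movel([p[0],p[1],.26],speed=.15); o=ctrl.observe(); print(o["t"],o["finger_gap"],o["contact_force"])
ctrl.movel([.41,.01,.26],speed=.2)
q=R2q(frame([1,0,0],[0,0,-1]))
ctrl.movel([.41,.01,.14],q,speed=.15); o=ctrl.observe(); print(o["t"],o["finger_gap"],o["contact_force"])
c,im=shot("scene","c1"); shot("wrist","c1w")
k=proj(c,[.5,.01,.1]); print(k); u,v=int(k[0]),int(k[1])
cv2.imwrite("pics/c1c.png",cv2.resize(im[max(0,v-80):v+90,max(0,u-110):u+110],None,fx=3,fy=3,interpolation=cv2.INTER_CUBIC))
print(max(0,u-110),max(0,v-80))
E
```

```text
11.575 0.6794391269994277 [-0.59764888 -0.24613129 -0.78240794]
13.9583 0.6773140726151821 [ 0.75732587 -0.09466001 -1.24365373]
[233.54828896 201.04570991]
123 121
```

View pics/c1c.png

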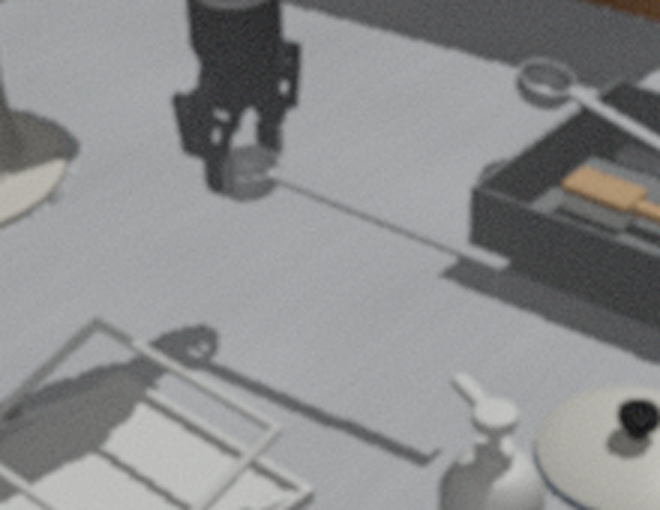

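The spoon is held level: the handle runs (275,178)→(508,263) in the crop and the hook is clear of the crate. I'll compare that with the level prediction, then lower.

```bash
python3 - <<'E'
from h import *
c,_=load("c1")
for P in ([.436,.01,.146],[.668,.01,.146],[.668,.01,.120]): print((proj(c,P)-[123,121])*3)
ctrl.movel([.41,.01,.035],speed=.1); f0=ctrl.observe()["contact_force"]
z=.035
while z>.015:
    z-=.0015; ctrl.movel([.41,.01,z],speed=.02); o=ctrl.observe(); d=o["contact_force"][2]-f0[2]
    print(round(z,4),round(d,2),round(o["position"][2],4),np.round(o["torque"],2))
    if d>3: break
print(o["t"])
E
```

```text
[268.55497795 170.0104129 ]
[505.22332466 257.30831914]
[504.11903306 285.23300966]
0.0335 -0.76 0.0337 [-0.04  0.11 -0.04]
0.032 0.59 0.032 [ 0.06  0.1  -0.01]
0.0305 1.12 0.0304 [-0.01  0.11  0.02]
0.029 0.75 0.0289 [ 0.01  0.12 -0.03]
0.0275 0.65 0.0274 [ 0.01  0.1  -0.02]
0.026 -0.59 0.0259 [ 0.05  0.08 -0.04]
0.0245 0.22 0.0244 [-0.01  0.07 -0.02]
0.023 0.15 0.0229 [ 0.02  0.13 -0.  ]
0.0215 -0.5 0.0214 [-0.02  0.07  0.03]
0.02 0.72 0.0199 [ 0.02  0.09 -0.04]
0.0185 -0.18 0.0184 [-0.01 -0.01  0.01]
0.017 13.98 0.0172 [-0.07  0.23 -0.01]
18.2583
```

```bash
python3 - <<'E'
from h import *
ctrl.gripper_to(1.0); ctrl.pause(.3); o=ctrl.observe(); print(o["t"],o["finger_gap"],o["contact_force"])
ctrl.movel([.41,.01,.14],speed=.15)
q=R2q(frame([1,0,0],[0,0,-1]))
ctrl.move_pose([.45,.01,.24],q); c,im=shot("wrist","f1"); print(ctrl.observe()["t"])
E
```

```text
18.95 1.0026325867223866 [1.19947747 1.30695328 0.71354371]
20.475
```

View pics/f1.png

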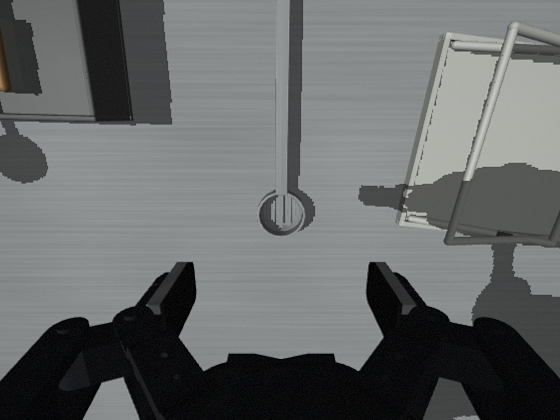

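Spoon lies flat, slots visible, bowl at (282,213), handle from (280,185) to (282,5). Now I grasp the middle of the handle and lift.

```bash
python3 - <<'E'
from h import *
c,im=load("f1")
b=ray(c,(282,213.5),.024)
def mid(r):
    row=im[r,255:310].mean(1); cols=255+np.where(row>np.median(row)+12)[0]; return cols.min(),cols.max(),row.round().astype(int)
for r in (20,): print(mid(r)[2])
h0=ray(c,(280.5,185),.025); h1=ray(c,(282.5,5),.025); print(b,h0,h1)
yaw=np.arctan2(*(h1-h0)[[1,0]]); yb=np.arctan2(*(h1-b)[[1,0]]); print(yaw,yb)
d=np.array([np.cos(yaw),np.sin(yaw),0])
# along-handle from bowl centre, lateral from handle line
g=h0+d*np.dot(b+.105*d-h0,d); print("grip",g)
q=R2q(frame(d,[0,0,-1]))
ctrl.move_pose([g[0],g[1],.12],q); ctrl.movel([g[0],g[1],.0195],speed=.1)
o=ctrl.observe(); print(o["position"],o["contact_force"])
ctrl.gripper_to(0,80); print(ctrl.observe()["finger_gap"])
ctrl.movel([g[0],g[1],.11],speed=.1); ctrl.pause(.1); o=ctrl.observe(); print(o["t"],o["finger_gap"],o["contact_force"],o["torque"])
np.save("g.npy",np.r_[g,yaw])
c,im=shot("scene","g1")
cv2.imwrite("pics/g1c.png",cv2.resize(im[100:300,100:340],None,fx=2.5,fy=2.5,interpolation=cv2.INTER_CUBIC))
E
```

```text
[137 140 138 137 139 138 139 139 139 138 140 138 138 138 138 138 140 139
 137 139 139 145 147 146 148 148 148 147 147 144 145 143 144 156 102  69
  70  69  69  70  70  69  67  69  71  70  70  64 130 141 138 140 138 140
 138]
[0.41349214 0.009139   0.024     ] [0.44952996 0.01098305 0.025     ] [0.63390941 0.00897521 0.025     ]
-0.010889282554328118 -0.0007430913139986436
grip [0.51851027 0.01023187 0.025     ]
[0.51883355 0.01021747 0.02004475] [0.50815824 0.08711467 0.24684822]
0.13758482455583906
24.0833 0.13987828455008539 [ 0.18829768  0.40620743 -1.24410206] [ 0.0220963  -0.04509265 -0.00878148]
```

View pics/g1c.png

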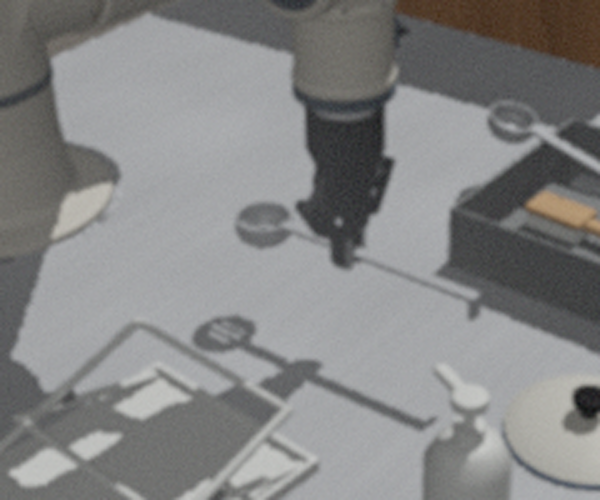

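The spoon is level and held at mid-handle: gripper at (343,250), bowl at (263,222), hook at (475,305). Next it goes to the drainer, staged just above the rails.

```bash
python3 - <<'E'
from h import *
hi=np.array([.5009,-.1771,.081]); lo=np.array([.4857,-.3172,.051])
xs=(hi-lo)/np.linalg.norm(hi-lo); zs=np.array([0,0,1])-xs[2]*xs; zs/=np.linalg.norm(zs)
T=lo+.004*zs+.038*xs+(.0200-.0200)*zs; q=R2q(frame(xs,-zs))
np.savez("T.npz",T=T,q=q,zs=zs,xs=xs); print(T,xs,zs)
p=ctrl.observe()["position"]; ctrl.movel([p[0],p[1],.25],speed=.2)
ctrl.move_pose([T[0],T[1],.25],q)
ctrl.movel(T+[0,0,.015],speed=.15); o=ctrl.observe(); print(o["t"],o["qpos"],o["finger_gap"],o["contact_force"])
c,im=shot("scene","p1"); shot("wrist","p1w")
cv2.imwrite("pics/p1c.png",cv2.resize(im[190:350,40:260],None,fx=3,fy=3,interpolation=cv2.INTER_CUBIC))
E
```

```text
[ 0.48961905 -0.28107771  0.0628246 ] [0.10549694 0.97237637 0.20821764] [-0.02245856 -0.20700289  0.97808252]
28.2167 [-0.72471815  0.66364431  1.58930503  0.20082933  1.01897335 -0.73349584] 0.14154018512185 [ 0.13178047 -0.92634376 -0.44043337]
```

View pics/p1c.png

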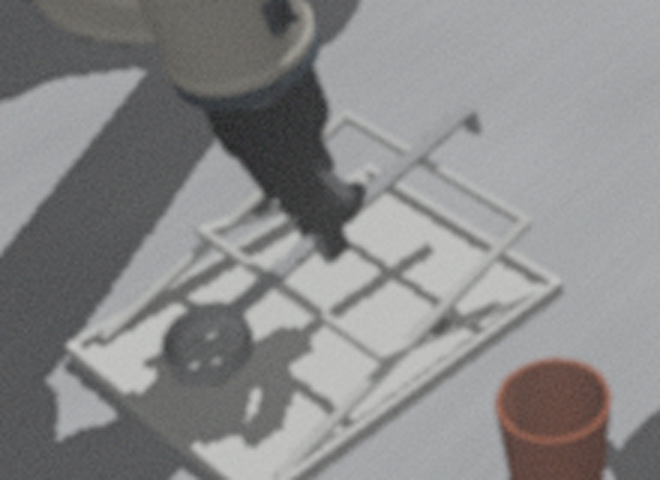

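The spoon is poised over both rails with the bowl beyond the low rail. Now I lower until contact.

```bash
python3 - <<'E'
from h import *
D=np.load("T.npz"); T,zs=D["T"],D["zs"]
ctrl.movel(T+[0,0,.006],speed=.05)
F=[]
for _ in range(4): ctrl.pause(.05); F.append(ctrl.observe()["contact_force"][2])
f0=np.mean(F); h=.006
while h>-.006:
    h-=.001; ctrl.movel(T+[0,0,h],speed=.02); o=ctrl.observe(); d=o["contact_force"][2]-f0; print(round(h,4),round(d,2),np.round(o["torque"],2))
    if d>4: break
ctrl.gripper_to(.4); ctrl.pause(.2)
p=np.array(ctrl.observe()["position"]); ctrl.movel(p+.12*zs,speed=.1)
q=R2q(frame([1,0,0],[0,0,-1])); ctrl.pause(.3); print(ctrl.observe()["t"])
ctrl.movel(p+[-.03,0,.25],speed=.25)
ctrl.move_pose([.42,-.25,.28],q)
_,a=shot("wrist","e1"); _,s=shot("scene","e1s"); print(ctrl.observe()["t"])
v=np.hstack([cv2.resize(a[:300,80:480],(440,330)),cv2.resize(s[190:350,40:213],(357,330))]); cv2.imwrite("pics/e1b.png",v)
E
```

```text
0.005 0.35 [-0.08  0.02 -0.06]
0.004 -0.15 [-0.13  0.03  0.  ]
0.003 0.49 [-0.12  0.03 -0.  ]
0.002 0.16 [-0.02  0.01  0.02]
0.001 1.1 [-0.12 -0.03  0.  ]
0.0 1.69 [-0.09  0.05  0.02]
-0.001 13.31 [0.39 0.38 0.05]
32.8
35.0667
```

View pics/e1b.png

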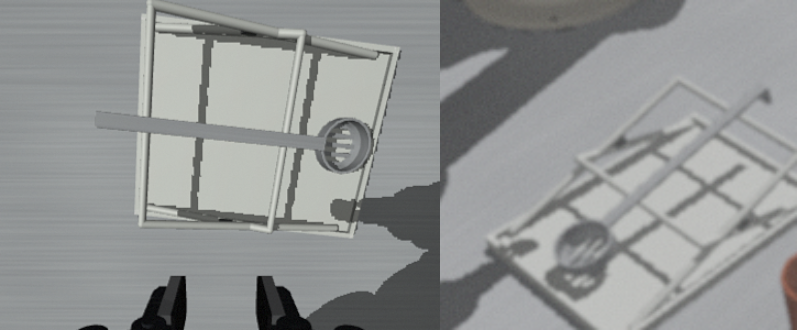

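The spoon lies across both rails near their middle, with the bowl at (343,145) beyond the low rail, slots and hollow up. A quick numeric check, then hand in.

```bash
python3 - <<'E'
from h import *
c,_=load("e1"); lo=np.array([.4857,-.3172]); yd=np.array([.1073,.9942]); xd=np.array([.9942,-.1073]); o=lo+.045*yd
b=ray(c,(80+343/1.1,145/1.1),.042)[:2]-o; h=ray(c,(80+97/1.1,120/1.1),.1)[:2]-o
print("bowl x,y",b@xd,b@yd,"hook",h@xd,h@yd)
c2,im=shot("wrist","e2"); print("moved px", np.abs(im.astype(int)-load("e1")[1])[:260].mean())
if b@yd<-.08 and abs(b@xd)<.04 and abs(h@xd)<.04: ctrl.hand_in(); print("handed in")
E
```

```text
bowl x,y 0.0012307815144377663 -0.11094516192714618 hook -0.00098332169442538 0.13544661252100815
moved px 1.5588461538461538
the job is handed in; nothing more can be done
handed in
```

I handed the job in at about 35 s of the 61 s. The slotted spoon rests across both rails of the drainer, hollow side up, with its bowl beyond the lower rail. The hand-in reports no verdict.

- **Moves:** I lifted it out of the crate by its bowl and laid it flat on the bare counter. After letting go, I picked it up by the middle of its handle and lowered it onto the rails until contact.
- **Position:** in the final wrist view the bowl centre is 111 mm from the drainer origin towards the low end. The bowl and hook ends are both about 1 mm off the drainer's centre line, so the spoon is square to the rails. Before hand-in the gripper was open and clear, and two successive pictures agreed apart from image noise.
- **Contact with the rails:** I judged this from the force rise while lowering (about 13 N at the last 1 mm step) and from the pictures. I had no direct reading for each rail.
- **Other objects:** I did not measure the cup, pan lid, soap dispenser or the other crate items again at the end, but no pictures I viewed showed any of them disturbed.
- **Failed checks:** none failed or disagreed.

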